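# Close a printed sensor housing over its battery and hold it pressed

### The job

Lay the blue battery flat in the compartment of the printed lower half, its brass terminals towards the brass contacts at the orange end, and let go of it. Then put the white cover on the three dowels, orange end to orange end, until it sits flush all round, and press it firmly down with about 10 N; finish while still holding it pressed. Leave the mug, the glue bottle and the scraper where they are.

Things in the scene. Friction and masses are not known exactly. Their poses are not given: they have to be found in the camera images.
- lower_half: Grey printed lower half of a sensor housing, 116 x 54 mm, 12 mm thick, fixed on a plywood jig board 170 x 96 x 10 mm that is screwed to the table. Origin: centre of the board's underside, on the table; x along the length towards the end with the orange band and brass contacts, z up.
- joint_plane (a point): Centre of the lower half's flat top face, where the cover sits, 22 mm above the table; axes as the lower half's. Three fixed brass dowels stand 10.5 mm above this face at (x, y) = (45, 16), (45, -16) and (-45, 0) mm: 8 mm in diameter, their upper 5 mm tapering to 3 mm.
- compartment (a point): Centre of the floor of the open battery compartment in the middle of the lower half's top face: 60 mm long (along x), 28 mm wide and 4 mm deep, floor 18 mm above the table. Axes as the lower half's.
- battery: Blue rigid battery block, 56 x 24 x 14 mm (x, y, z), about 50 g, lying flat on the table. Origin: centre of its underside; x along its length towards the black end with two brass terminals, z up. Laid in the compartment it stands 10 mm above the lower half's top face.
- battery_terminals (a point): Terminal end of the battery: on its top face, 25 mm from the middle along its x.
- cover: White upper half, 116 x 54 x 34 mm (x, y, z), about 130 g, open side down on the table. Origin: centre of its underside (mating face); x towards the orange end, z up. Long sides flat and upright, 54 mm apart, for gripping. Underside: three chamfered holes 10 mm wide, 13.5 mm deep, at (x, y) = (45, 16), (45, -16), (-45, 0) mm, and a hollow between them for the battery.
- cover_mark (a point): Orange patch on the cover's top, 49 mm from its middle along its x, 34 mm above its underside.
- mug: White mug, 80 mm across and 90 mm high, a bystander. Origin: centre of its underside.
- glue_bottle: White glue bottle with an orange cap, 36 mm across and 100 mm high, a bystander. Origin: centre of its underside.
- scraper: Print scraper (spatula), 180 mm long, lying flat, a bystander. x along its length, handle towards -x.
Not all that is in view belongs to the job. Of the things shaped like the battery, the blue one is meant.

How it is judged:
By the outcome, as a careful person would: the job done as asked, in the order asked, and still so for the second after the job is handed in, while the arm keeps its last pose, push and grip.
It also fails if it takes over 67 s, if anything falls off the work surface, if the arm or the gripper's body presses on something with over 40 N, if the wrist force passes 120 N, or if a joint passes its speed limit or range.

### The arm

A 6-joint arm with a two-finger parallel gripper is mounted at the origin on the work surface. World frame = base frame: x ahead of the robot, y to its left, z up, the work surface at z = 0. Lengths are in m, angles in rad, forces in N, time in s.
With the tool pointing down it reaches from about 0.3 to 0.875 m from the base axis. Payload 4.2 kg.
Tool frame: the origin (TCP) lies on the centre line of the jaws, within the pads' length; the fingertips stand 17 mm ahead of it and the grasp point (between the pads) lies 2 mm behind it; z points along the fingers, y is the line along which they close (so a half turn about z gives the same grasp; the last joint's range is limited). The gripper opens to 85 mm and grips with 20 to 120 N. Pads are 22 mm wide; open, the fingers measure 114 mm over their backs; the gripper's body (76 mm by 85 mm) begins 54 mm behind the grasp point. The pads swing forward as they close: fully open they stand 13 mm farther back than shut.
Start: joints at [1.222, 0.32, 1.565, -0, 1.257, -0.02], TCP at [0.186, 0.544, 0.248] pointing down, gripper open.
Joint ranges: [-3.11, 3.11], [-0.84, 2.01], [0.21, 2.61], [-1.34, 4.49], [0.05, 2.63], [-2.56, 2.56]. Speed limits (rad/s): [2.57, 2.57, 3.14, 3.14, 3.14, 3.14].

### API

Orientations are given as [roll, pitch, yaw] about the fixed x, y, z axes, in that order (R = Rz(yaw) Ry(pitch) Rx(roll)).
In Python, from bench import observe, get_image, camera_model, close_job gives the robot as it stands.
- The arm moves only by the tool jog_arm, never from a script. Its argument "commands" is a list of rows, each a list of 4 numbers: the shift along the tool's x, y, z in mm, then the turn about the tool's z in rad. A call has 1 to 8 rows; each row is the pose to reach, as a shift and turn from the pose commanded when the call began, along the tool's axes at that moment; what a row does not reach only later rows make up. A row lasts 1/8 s, in which the tool goes at most 62.5 mm and 10.7 degrees, less where a joint would pass 70% of its speed; a pose out of reach is approached as far as the arm can. A call with a gripper value outside its range is refused whole. "claw" is the opening in per cent of the stroke, from 0 (shut) to 100 (fully open), set as the call begins (left out, the last holds). The fingers move at their own pace and stop on an object; "newtons" is the grip in N (left out, the last holds). Time passes only in rows, so rows that repeat a pose let the fingers close. It gives the time, the measured TCP pose, the force, the opening and the grip force at its end, in the units of the state.
- observe(): the state, without advancing time (a new reading comes with each control period).
- get_image(name): name is "scene" or "side" or "wrist"; returns the picture (384x512x3 uint8, red, green, blue); there is no depth.
- camera_model(name): a dict with "mtx" (3x3 intrinsics, pixels), "camera_from_world" (4x4, takes a point from world to camera coordinates); the wrist camera has in their place "T_tool_cam" (4x4, takes a point from camera to tool coordinates, whose origin is the TCP and whose axes are the flange's). Camera axes: x right, y up, looking along -z (the intrinsics and any distortion apply to the point x, -y, -z); pixel columns grow to the right and rows downward; lengths in m; the calibration is good to about 2 mm. A picture is of the moment at which its call begins: read the wrist's pose just before it. camera_model takes no time and is no camera call.
- close_job(): hands the job in; it is judged then, once.
The state is a dict: "time_s": time; "joint_positions": joint angles; "qd": joint speeds; "joint_efforts": joint torques, N m; "tcp_pos": TCP position; "ee_rot": TCP orientation; "force": force on the tool from outside, world axes, zero at the start; "ft_torque": the same for the moment, N m; "opening": finger opening in m; "grip_force": force on a finger pad.
Only numpy, scipy, OpenCV 4.12 (cv2) and the standard library are available. Lean on these libraries where they do the work, as an engineer would, in place of code of your own. Each camera call takes 0.05 s, during which the arm holds its last target. There are 200 camera calls.

## Working session

There is one attempt and no reset: what is moved stays moved. The work goes in short steps, Python scripts to look and compute and a tool call to move; the robot and the scene stay as the last step left them, time stands still between calls to the robot, and variables do not carry over. Pictures are saved under pics/ and viewed, at most 10 in all, crops included, and the job is handed in when it is done.

Besides the shell and the picture viewer there is one more tool, called after "Request:" as name(argument=value, ...) on one line, values as JSON. jog_arm: Moves the arm, as the interface text tells. Its arguments: {"type":"object","properties":{"commands":{"type":"array","items":{"type":"array","items":{"type":"number"}}},"claw":{"type":"number"},"newtons":{"type":"number"}},"required":["commands"]}

```bash
ls; mkdir -p pics; python3 - <<'E'
from bench import *
import cv2,numpy as np
s=observe();print(s)
for n in("scene","side"):
    cv2.imwrite(f"pics/{n}0.png",cv2.resize(get_image(n)[:,:,::-1],(800,600),interpolation=cv2.INTER_CUBIC)); print(n,camera_model(n))
print(camera_model("wrist"))
E
```

```text
pics
{'time_s': 0.0, 'joint_positions': array([ 1.22196590e+00,  3.20271388e-01,  1.56570177e+00,  4.64020632e-06,
        1.25738316e+00, -1.99795820e-02]), 'qd': array([ 1.57887856e-03, -2.85523645e-05,  7.36652005e-04,  5.65612962e-04,
        6.77718397e-04, -2.21127253e-03]), 'joint_efforts': array([ 5.39725499e-05, -4.15531790e+01, -2.34159654e+01,  1.03420700e-04,
        8.55023536e-03, -1.56228123e-05]), 'tcp_pos': array([0.18553062, 0.54376424, 0.24748518]), 'ee_rot': array([-3.13982944e+00, -3.96454922e-05,  2.81274034e+00]), 'force': array([-0.60096775,  1.02519033,  0.3643517 ]), 'ft_torque': array([-0.07358745, -0.02280009,  0.01871153]), 'grip_force': 0.0, 'opening': 0.08533963256489592}
scene {'mtx': array([[354.51825839,   0.        , 257.78192883],
       [  0.        , 354.51825839, 187.37807418],
       [  0.        ,   0.        ,   1.        ]]), 'camera_from_world': array([[ 0.59949312,  0.8000911 , -0.02149968, -0.36546839],
       [-0.50149792,  0.39642685,  0.76898998,  0.27471254],
       [ 0.62378509, -0.45022216,  0.63889919, -1.33108104],
       [ 0.    
[... 301 characters left out ...]
    [ 0.478074  ,  0.57410141,  0.66472011, -0.33514231],
       [-0.43689544, -0.50110075,  0.74700764, -0.79219338],
       [ 0.        ,  0.        ,  0.        ,  1.        ]])}
{'mtx': array([[341.98312958,   0.        , 254.6297477 ],
       [  0.        , 341.98312958, 192.64021347],
       [  0.        ,   0.        ,   1.        ]]), 'T_tool_cam': array([[ 7.31375193e-05,  9.62891774e-01,  2.69887805e-01,
         6.86847739e-02],
       [ 9.99999926e-01, -1.72487439e-04,  3.44399491e-04,
        -1.43918094e-04],
       [ 3.78171693e-04,  2.69887760e-01, -9.62891715e-01,
        -1.25713282e-01],
       [ 0.00000000e+00,  0.00000000e+00,  0.00000000e+00,
         1.00000000e+00]])}
```

View pics/scene0.png

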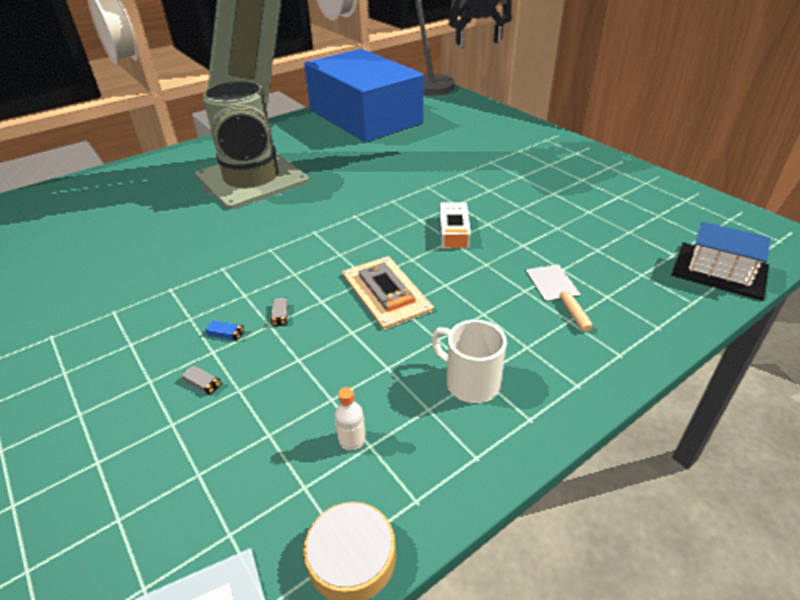

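View pics/side0.png

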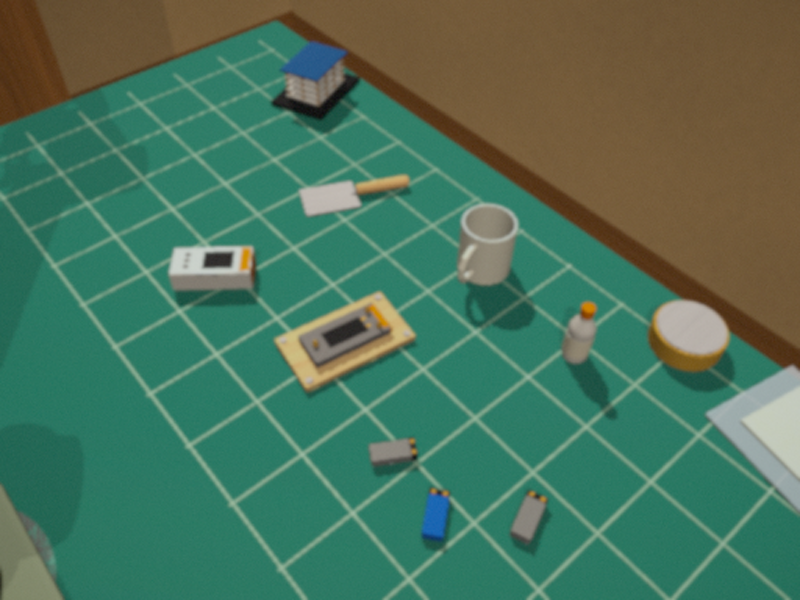

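Candidates shaped like the battery: blue at scene (225,330) / side (436,515), and grey at scene (280,312) and (203,380) / side (393,452) and (529,518). Only the first is blue, so that's the one. The board is at side (345,340) with its orange end to the right, and the cover is at side (213,265), also with its orange end to the right.

```bash
cat > h.py <<'E'
import numpy as np,cv2
from bench import *
def ray(name,pts,z,obs=None):
    m=camera_model(name);K=m["mtx"]
    if name=="wrist":
        T=np.eye(4)
        from scipy.spatial.transform import Rotation as R
        T[:3,:3]=R.from_euler("xyz",obs["ee_rot"]).as_matrix();T[:3,3]=obs["tcp_pos"]
        W=T@m["T_tool_cam"]
    else: W=np.linalg.inv(m["camera_from_world"])
    p=np.atleast_2d(np.array(pts,float))
    d=np.c_[(p[:,0]-K[0,2])/K[0,0],-(p[:,1]-K[1,2])/K[1,1],-np.ones(len(p))]@W[:3,:3].T
    c=W[:3,3]
    return c+d*((z-c[2])/d[:,2])[:,None]
def tool(obs,xy,yaw=None):
    """shift in tool axes mm from present pose to world xy(z)"""
    from scipy.spatial.transform import Rotation as R
    return R.from_euler("xyz",obs["ee_rot"]).as_matrix().T@(np.array(xy)-obs["tcp_pos"])*1000
E
python3 - <<'E'
from h import *
f=.64
for n,pts,z in [("side",[(275,343),(382,294),(415,336),(308,388)],.01),("scene",[(343,273),(387,258),(433,306),(384,326)],.01),
 ("side",[(173,247),(255,248),(254,272),(170,272)],.034),("scene",[(441,204),(467,204),(469,234),(443,234)],.034),
 ("side",[(437,490),(434,537)],.014),("scene",[(241,329),(209,326)],.014),
 ("side",[(393,452),(529,518)],.014),("side",[(488,280),(577,360)],0),("scene",[(474,395),(350,447)],0)]:
    P=ray(n,np.array(pts)*f,z);print(n,P[:,:2].round(3).tolist(),"mean",P[:,:2].mean(0).round(3), "edges",np.linalg.norm(np.diff(P,axis=0),axis=1).round(3))
im=get_image("side");cv2.imwrite("pics/crop.png",cv2.resize(im[270:360,220:370,::-1],(750,450),interpolation=cv2.INTER_CUBIC))
E
```

```text
side [[0.47, 0.055], [0.64, 0.03], [0.625, -0.059], [0.461, -0.034]] mean [ 0.549 -0.002] edges [0.172 0.09  0.166]
scene [[0.467, -0.03], [0.479, 0.061], [0.641, 0.041], [0.63, -0.053]] mean [0.554 0.005] edges [0.092 0.163 0.095]
side [[0.447, 0.284], [0.539, 0.204], [0.511, 0.164], [0.418, 0.241]] mean [0.479 0.223] edges [0.122 0.049 0.121]
scene [[0.422, 0.241], [0.456, 0.283], [0.541, 0.211], [0.51, 0.172]] mean [0.482 0.227] edges [0.054 0.112 0.05 ]
side [[0.49, -0.249], [0.449, -0.289]] mean [ 0.47  -0.269] edges [0.057]
scene [[0.495, -0.243], [0.455, -0.282]] mean [ 0.475 -0.263] edges [0.055]
side [[0.483, -0.178], [0.548, -0.342]] mean [ 0.515 -0.26 ] edges [0.176]
side [[0.785, -0.044], [0.773, -0.227]] mean [ 0.779 -0.135] edges [0.183]
scene [[0.821, -0.029], [0.786, -0.22]] mean [ 0.803 -0.125] edges [0.194]
```

View pics/crop.png

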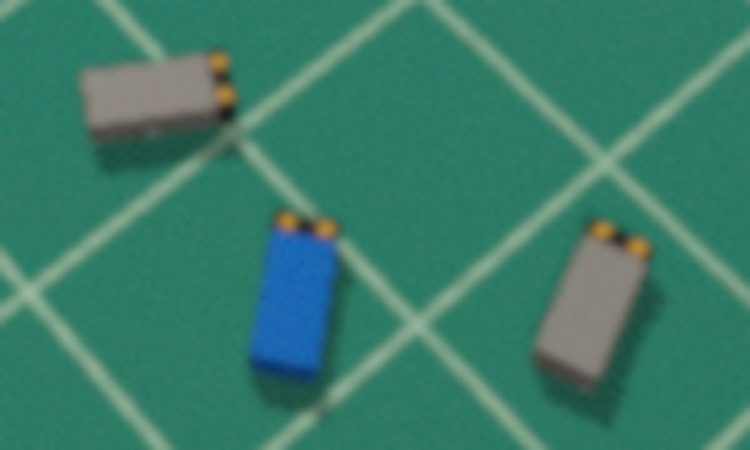

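Confirmed: the blue block has its brass terminals at the top of the crop. The battery is near (0.472,-0.266) with yaw about 0.77, the board near (0.551,0.002) with yaw about -0.145, and the cover near (0.481,0.225) with yaw about -0.70. I'll move over the board first.

Request:
jog_arm(commands=[[-520, -395, 0, 2.04], [-520, -395, 0, 2.04], [-520, -395, 0, 2.04], [-520, -395, 0, 2.04], [-520, -395, 0, 2.04], [-520, -395, 0, 2.04], [-520, -395, 0, 2.04], [-520, -395, 0, 2.04]], claw=100)

```text
time_s: 1.15
tcp_pos: [0.4656, 0.1276, 0.2483]
ee_rot: [3.141, -0.0, 1.306]
force: [0.6, 0.6, -0.2]
opening: 0.0853
grip_force: 0.0
```

```bash
python3 - <<'E'
from h import *
s=observe();print(s["tcp_pos"],s["ee_rot"],tool(s,(.551,.002,.248)),tool(s,(.472,-.266,.2)))
E
```

```text
[0.46560357 0.12755353 0.24831695] [ 3.14142188e+00 -4.77046776e-04  1.30646001e+00] [-98.88129952 115.23343677   0.28945952] [-378.2357112   108.98925035   48.1551342 ]
```

Request:
jog_arm(commands=[[-100, 115, 0, 0.54], [-100, 115, 0, 0.54], [-100, 115, 0, 0.54], [-100, 115, 0, 0.54], [-100, 115, 0, 0.54]])

```text
time_s: 1.78
tcp_pos: [0.5499, 0.0039, 0.248]
ee_rot: [-3.14, 0.0, 0.774]
force: [0.3, 0.4, 0.1]
opening: 0.0852
grip_force: 0.0
```

```bash
python3 - <<'E'
from h import *
s=observe();im=get_image("wrist");np.save("w1.npy",im);import pickle;pickle.dump(s,open("s1.pkl","wb"))
cv2.imwrite("pics/w1.png",cv2.resize(im[:,:,::-1],(800,600),interpolation=cv2.INTER_CUBIC))
print(s["tcp_pos"],s["ee_rot"],s["qd"],tool(s,(.472,-.266,.17)))
E
```

```text
[0.54986081 0.00390905 0.24797952] [-3.14030661e+00  4.12643473e-04  7.74414889e-01] [ 0.01735702 -0.00832369  0.00458601 -0.00143797  0.0005721   0.00433301] [-244.37191044  138.59156559   77.90219189]
```

View pics/w1.png

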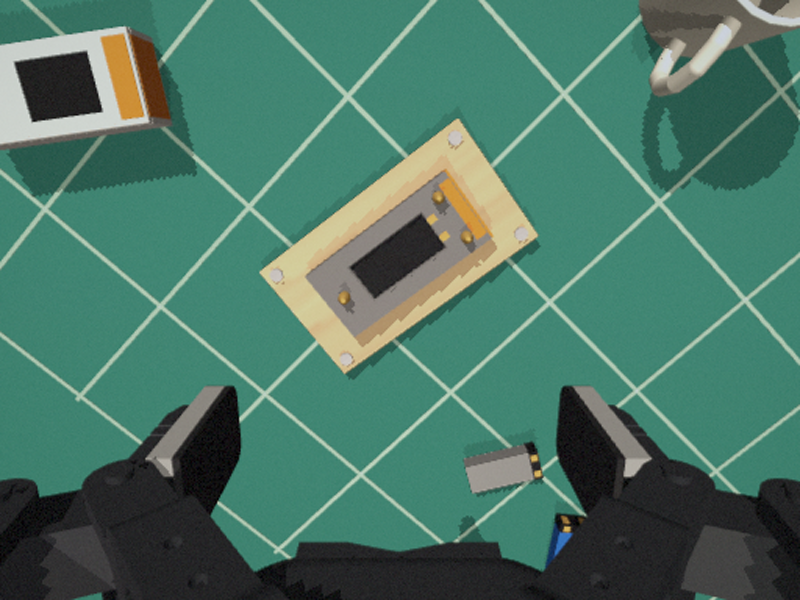

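The wrist view shows the board with corners at about (460,119), (538,237), (345,374) and (260,271), the compartment (dark) at (398,255), and the orange end to the upper right. I'll measure it by segmentation and head to the battery.

```bash
cat >> h.py <<'E'
def blob(name,im,mask,z,obs=None,near=None):
    """world minAreaRect of the blob nearest pixel `near`: centre, (long, short) in mm, long-axis angle"""
    n,l,st,c=cv2.connectedComponentsWithStats(mask.astype(np.uint8))
    ok=[i for i in range(1,n) if st[i,4]>40]
    i=min(ok,key=lambda i:np.hypot(*(c[i]-near)))
    ct=max(cv2.findContours((l==i).astype(np.uint8),cv2.RETR_EXTERNAL,cv2.CHAIN_APPROX_NONE)[0],key=len)[:,0]
    P=ray(name,ct,z,obs)[:,:2]*1000
    (cx,cy),(a,b),_=r=cv2.minAreaRect(P.astype(np.float32))
    B=cv2.boxPoints(r);e=max([B[1]-B[0],B[2]-B[1]],key=np.linalg.norm)
    return np.array([cx,cy]),(max(a,b),min(a,b)),np.arctan2(e[1],e[0]),st[i]
E
python3 - <<'E'
from h import *
import pickle
im=np.load("w1.npy");s=pickle.load(open("s1.pkl","rb"))
hsv=cv2.cvtColor(im,cv2.COLOR_RGB2HSV)
wood=(hsv[...,0]<28)&(hsv[...,1]>50)&(hsv[...,2]>90)
print("board",blob("wrist",im,wood,.01,s,(255,165)))
print("comp",blob("wrist",im,im.max(2)<60,.022,s,(255,163)))
# dowel / corner by hand
P=ray("wrist",np.array([(460,119),(538,237),(345,374),(260,271)])*.64,.01,s);print(P.mean(0),P.round(4)[:,:2].tolist())
P=ray("wrist",np.array([(438,196),(467,236),(345,296)])*.64,.0325,s);print("dowels",P.round(4)[:,:2].tolist())
yaw=-.145
E
```

```text
board (array([548.82525635,   4.56700516]), (169.03404235839844, 95.90153503417969), np.float32(-0.15201047), array([ 167,   76,  177,  163, 8415], dtype=int32))
comp (array([548.94116211,   4.95094681]), (58.86153030395508, 27.127361297607422), np.float32(-0.15249754), array([ 224,  137,   60,   54, 1428], dtype=int32))
[0.54900519 0.00348336 0.01      ] [[0.6402, 0.037], [0.6246, -0.0563], [0.4579, -0.0309], [0.4733, 0.0641]]
dowels [[0.5962, 0.0147], [0.5916, -0.0166], [0.5076, 0.0122]]
```

Request:
jog_arm(commands=[[-244, 139, 78, 0], [-244, 139, 78, 0], [-244, 139, 78, 0], [-244, 139, 78, 0], [-244, 139, 78, 0], [-244, 139, 78, 0], [-244, 139, 78, 0]])

```text
time_s: 2.7
tcp_pos: [0.4732, -0.2652, 0.1707]
ee_rot: [-3.142, -0.001, 0.774]
force: [-0.3, -0.0, -0.3]
opening: 0.0855
grip_force: 0.0
```

```bash
python3 - <<'E'
from h import *
s=observe();im=get_image("wrist");hsv=cv2.cvtColor(im,cv2.COLOR_RGB2HSV)
cv2.imwrite("pics/w2.png",cv2.resize(im[:,:,::-1],(800,600),interpolation=cv2.INTER_CUBIC))
print(s["tcp_pos"],s["ee_rot"],np.abs(s["qd"]).max())
m=(hsv[...,0]>100)&(hsv[...,0]<130)&(hsv[...,1]>130)&(hsv[...,2]>60)
print(blob("wrist",im,m,.014,s,(256,200)))
E
```

```text
[ 0.47316425 -0.26522564  0.17065029] [-3.14158460e+00 -7.25384705e-04  7.74228434e-01] 0.016056100674450322
(array([ 467.74026489, -268.02853394]), (49.29853820800781, 23.95144271850586), np.float32(0.6705531), array([ 237,  157,   34,   59, 1562], dtype=int32))
```

View pics/w2.png

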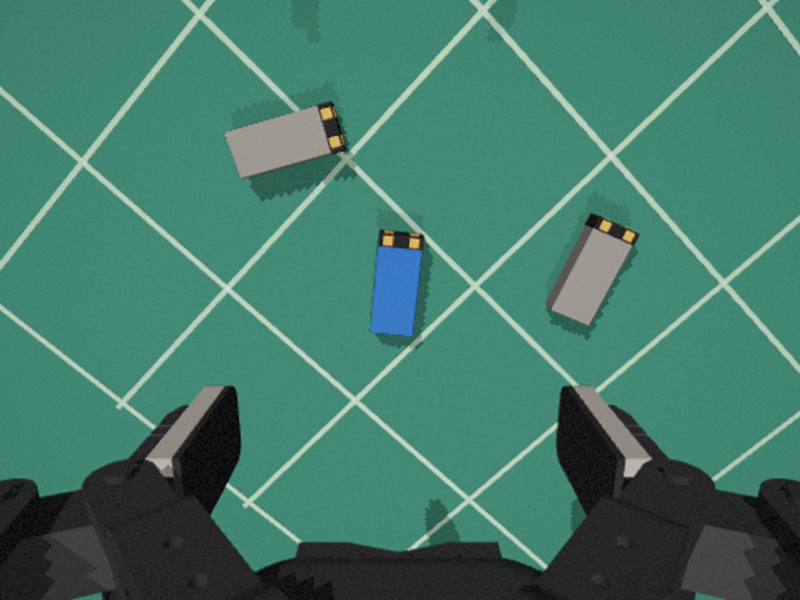

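The wrist view shows the blue battery at (397,285) with terminals up, and the grey ones at (285,142) and (592,270), clear of the fingers. The board measures 169x96 mm at (0.549,0.0047) with yaw -0.152. The battery centre is (0.4704,-0.2659) with yaw 0.671. I'll descend with the tips about 6 mm up so they stay above the compartment rim when placing.

Request:
jog_arm(commands=[[-2.5, -1.5, 50, 0.103], [-2.5, -1.5, 100, 0.103], [-2.5, -1.5, 130, 0.103], [-2.5, -1.5, 145, 0.103], [-2.5, -1.5, 149, 0.103], [-2.5, -1.5, 149, 0.103]])

```text
time_s: 3.5
tcp_pos: [0.4709, -0.2672, 0.0222]
ee_rot: [3.14, -0.001, 0.671]
force: [0.5, -0.1, -0.3]
opening: 0.0855
grip_force: 0.0
```

Request:
jog_arm(commands=[[0, 0, 0, 0], [0, 0, 0, 0], [0, 0, 0, 0], [0, 0, 0, 0], [0, 0, 0, 0], [0, 0, 0, 0], [0, 0, 0, 0], [0, 0, 0, 0]], claw=0, newtons=40)

```text
time_s: 4.5
tcp_pos: [0.4704, -0.2674, 0.0218]
ee_rot: [3.141, -0.0, 0.67]
force: [0.1, -0.4, 5.7]
opening: 0.0224
grip_force: 39.8
```

Request:
jog_arm(commands=[[0, 0, -10, 0], [0, 0, -40, 0], [0, 0, -90, 0], [0, 0, -100, 0], [0, 0, -100, 0]])

```text
time_s: 5.12
tcp_pos: [0.4699, -0.2671, 0.1216]
ee_rot: [3.141, -0.0, 0.67]
force: [-0.5, -1.3, -1.6]
opening: 0.0227
grip_force: 39.4
```

```bash
python3 - <<'E'
from h import *
s=observe();im=get_image("wrist");hsv=cv2.cvtColor(im,cv2.COLOR_RGB2HSV)
cv2.imwrite("pics/w3.png",im[150:384,120:392,::-1].repeat(2,0).repeat(2,1))
print(s["tcp_pos"],s["ee_rot"],s["force"],s["opening"],tool(s,(.549,.0047,.122)))
m=(hsv[...,0]>100)&(hsv[...,0]<130)&(hsv[...,1]>130)&(hsv[...,2]>60)
print(blob("wrist",im,m,s["tcp_pos"][2]-.022+.014,s,(256,250)))
E
```

```text
[ 0.46990878 -0.26705692  0.12156712] [ 3.14109400e+00 -3.31793097e-04  6.69794731e-01] [-0.50872285 -1.33131266 -1.63482971] 0.022724136916620025 [ 230.71713547 -163.94158358   -0.43808493]
(array([ 468.230896  , -268.35983276]), (48.31935501098633, 24.009803771972656), np.float32(0.6760927), array([ 226,  213,   58,  102, 5549], dtype=int32))
```

View pics/w3.png

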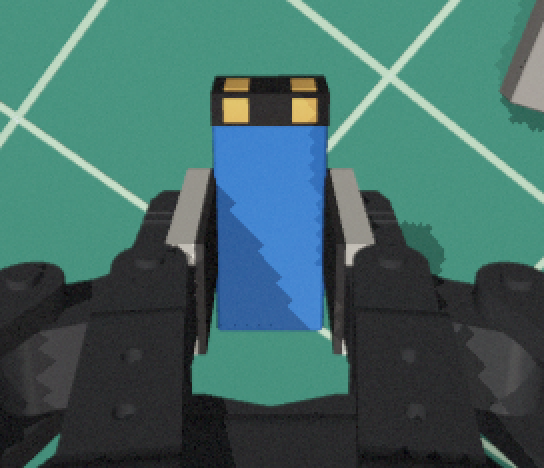

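Held square: terminals at the front, battery centre 1.9 mm ahead of the TCP, no lateral offset. Next I go 70 mm short of the compartment, aligned, and re-measure from near.

Request:
jog_arm(commands=[[182, -217, 0, 0.822], [182, -217, 0, 0.822], [182, -217, 0, 0.822], [182, -217, 0, 0.822], [182, -217, 0, 0.822], [182, -217, 0, 0.822], [182, -217, 0, 0.822], [182, -217, 0, 0.822]])

```text
time_s: 6.18
tcp_pos: [0.4776, 0.0148, 0.1206]
ee_rot: [3.141, 0.001, -0.153]
force: [-0.3, -0.3, -0.9]
opening: 0.0227
grip_force: 39.5
```

```bash
python3 - <<'E'
from h import *
s=observe();im=get_image("wrist");hsv=cv2.cvtColor(im,cv2.COLOR_RGB2HSV)
cv2.imwrite("pics/w4.png",cv2.resize(im[:,:,::-1],(800,600),interpolation=cv2.INTER_CUBIC))
print(s["tcp_pos"],s["ee_rot"],s["opening"],np.abs(s["qd"]).max())
print("comp",blob("wrist",im,im.max(2)<60,.022,s,(256,190)))
org=(hsv[...,0]<22)&(hsv[...,1]>150)&(hsv[...,2]>120)
print("orange",blob("wrist",im,org,.022,s,(256,80)))
E
```

```text
[0.47763422 0.01478738 0.12064911] [ 3.14122241e+00  1.42264069e-03 -1.53483527e-01] 0.022694448055787405 0.00869108282479164
comp (array([476.91342163,  14.50441647]), (40.0107536315918, 16.51441764831543), np.float32(1.4171823), array([226, 189,  59,  24, 859], dtype=int32))
orange (array([594.79980469,  -2.5727787 ]), (43.50767135620117, 8.525617599487305), np.float32(1.4175266), array([216,   0,  75,  17, 314], dtype=int32))
```

View pics/w4.png

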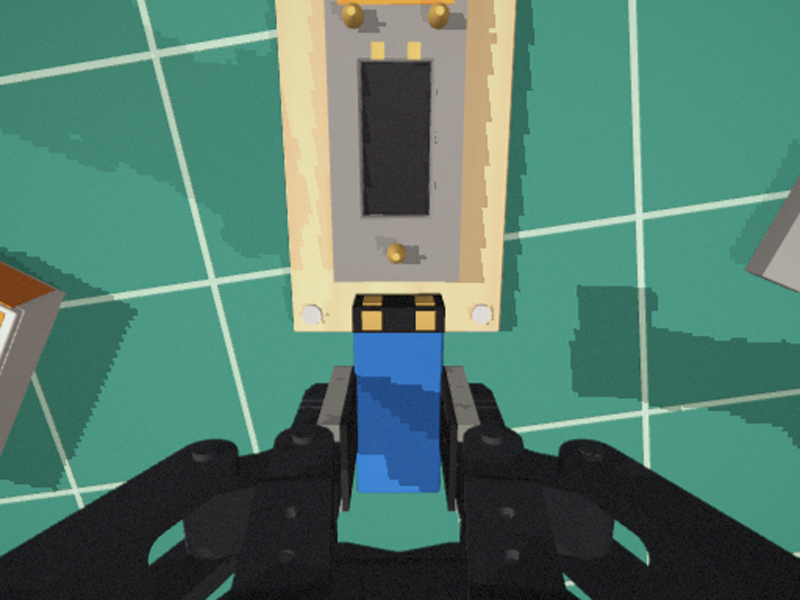

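View: compartment rim corners are about (358,59), (432,59), (431,216) and (360,216), with contacts at the top (395,50) and the battery at (398,400) with terminals toward it.

```bash
python3 - <<'E'
from h import *
s=observe();im=get_image("wrist")
c=blob("wrist",im,im.max(2)<70,.022,s,(253,88));print(c)
P=ray("wrist",(np.array([(358,59),(432,59),(431,216.5),(360,216.5)])+.5)*.64-.5,.022,s);print(P.round(4)[:,:2].tolist(),P.mean(0))
hsv=cv2.cvtColor(im,cv2.COLOR_RGB2HSV)
m=(hsv[...,0]>100)&(hsv[...,0]<130)&(hsv[...,1]>130)&(hsv[...,2]>60)
b=blob("wrist",im,m,s["tcp_pos"][2]-.008,s,(256,250));print(b)
u=np.array([np.cos(s["ee_rot"][2]),np.sin(s["ee_rot"][2])])
v=np.array([u[1],-u[0]])
for cc in (c[0],P.mean(0)[:2]*1000):
    d=cc-(b[0]+(28-b[1][0]/2)*u);print(d@u,d@v)
E
```

```text
(array([548.96392822,   4.66884232]), (58.411808013916016, 27.33490562438965), np.float32(-0.15214217), array([ 230,   40,   46,   98, 4160], dtype=int32))
[[0.5813, 0.0142], [0.5769, -0.0141], [0.517, -0.0055], [0.5215, 0.0238]] [0.54918232 0.0045942  0.022     ]
(array([475.6378479 ,  14.82510376]), (48.30951690673828, 24.083240509033203), np.float32(-0.1501373), array([ 226,  213,   58,  102, 5556], dtype=int32))
70.17104931549413 -1.2051510118706965
70.39830632630208 -1.164874026517987
```

Request:
jog_arm(commands=[[40, -1.2, 0, 0], [70.2, -1.2, 10, 0], [70.2, -1.2, 40, 0], [70.2, -1.2, 60, 0], [70.2, -1.2, 70, 0], [70.2, -1.2, 73, 0], [70.2, -1.2, 76, 0], [70.2, -1.2, 76, 0]])

```text
time_s: 7.28
tcp_pos: [0.5479, 0.0065, 0.0458]
ee_rot: [-3.141, -0.001, -0.152]
force: [0.3, -0.4, -1.2]
opening: 0.0225
grip_force: 39.5
```

Request:
jog_arm(commands=[[0, 0, 1.5, 0], [0, 0, 3, 0], [0, 0, 4, 0], [0, 0, 4, 0]])

```text
time_s: 7.78
tcp_pos: [0.5475, 0.0065, 0.0412]
ee_rot: [-3.142, 0.0, -0.152]
force: [-0.0, -0.7, -0.8]
opening: 0.0225
grip_force: 39.5
```

Request:
jog_arm(commands=[[0, 1, 0, 0], [0, 1, 0, 0], [0, 1, 1, 0], [0, 1, 1.5, 0], [0, 1, 1.5, 0]])

```text
time_s: 8.4
tcp_pos: [0.5474, 0.0055, 0.0398]
ee_rot: [-3.142, 0.0, -0.152]
force: [-1.1, 0.0, -0.7]
opening: 0.0226
grip_force: 39.6
```

```bash
python3 - <<'E'
from h import *
s=observe();im=get_image("wrist")
print(s["tcp_pos"],s["force"],s["joint_positions"])
side=get_image("side")
a=cv2.resize(im[180:330,180:330,::-1],(400,400),interpolation=cv2.INTER_CUBIC)
b=cv2.resize(side[170:260,170:260,::-1],(400,400),interpolation=cv2.INTER_CUBIC)
cv2.imwrite("pics/p5.png",np.hstack([a,b]))
E
```

```text
[0.54739597 0.00549981 0.03979419] [-1.11409695  0.02615933 -0.70468297] [-1.09944069e-02  4.92189128e-01  1.89365942e+00  8.54193285e-05
  7.55770933e-01  1.71192256e+00]
```

View pics/p5.png

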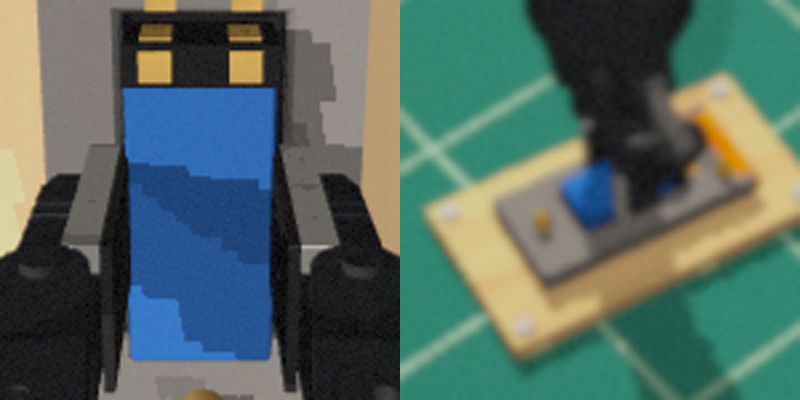

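The battery sits within the compartment walls, with its terminals at the brass contacts. I'll ease down to contact and release.

Request:
jog_arm(commands=[[0, 0, 0.5, 0], [0, 0, 1.0, 0], [0, 0, 1.0, 0]])

```text
time_s: 8.88
tcp_pos: [0.5474, 0.0055, 0.0398]
ee_rot: [-3.141, -0.0, -0.152]
force: [-3.2, 0.6, 7.6]
opening: 0.023
grip_force: 40.5
```

Request:
jog_arm(commands=[[0, 0, -0.8, 0], [0, 0, -0.8, 0], [0, 0, -0.8, 0], [0, 0, -0.8, 0], [0, 0, -0.8, 0]], claw=60)

```text
time_s: 9.5
tcp_pos: [0.5474, 0.0055, 0.0395]
ee_rot: [-3.142, 0.0, -0.152]
force: [-0.7, -0.1, -0.0]
opening: 0.0514
grip_force: 0.0
```

Request:
jog_arm(commands=[[0, 0, -10, 0], [0, 0, -40, 0], [0, 0, -80, 0], [-30, 0, -120, 0], [-60, 0, -140, 0], [-60, 0, -140, 0], [-60, 0, -140, 0]])

```text
time_s: 10.38
tcp_pos: [0.4886, 0.0145, 0.1798]
ee_rot: [-3.141, -0.001, -0.152]
force: [-0.2, -0.3, -0.9]
opening: 0.0515
grip_force: 0.0
```

```bash
python3 - <<'E'
from h import *
s=observe();im=get_image("wrist");hsv=cv2.cvtColor(im,cv2.COLOR_RGB2HSV)
print(s["tcp_pos"],s["ee_rot"],np.abs(s["qd"]).max(),s["opening"])
m=(hsv[...,0]>100)&(hsv[...,0]<130)&(hsv[...,1]>130)&(hsv[...,2]>60)
b=blob("wrist",im,m,.032,s,(256,150));print(b)
print("centre",b[0]+(28-b[1][0]/2)*np.array([np.cos(b[2]),np.sin(b[2])]))
wood=(hsv[...,0]<28)&(hsv[...,1]>50)&(hsv[...,2]>90)
print("board",blob("wrist",im,wood,.01,s,(256,150)))
cv2.imwrite("pics/p6.png",cv2.resize(im[:,:,::-1],(800,600),interpolation=cv2.INTER_CUBIC))
from scipy.spatial.transform import Rotation as R
print("to cover", tool(s,(.481,.225,.2)))
E
```

```text
[0.48855484 0.01452602 0.17979682] [-3.14140766e+00 -1.13101712e-03 -1.52208279e-01] 0.02471347601357457 0.05149898396345035
(array([545.5291748 ,   5.69275188]), (48.750579833984375, 24.06529426574707), np.float32(-0.13997813), array([ 239,   78,   32,   65, 2043], dtype=int32))
centre [549.11843181   5.1870271 ]
board (array([501.38864136,  11.62195587]), (8.873592376708984, 7.897071838378906), np.float32(-0.15215267), array([251, 157,  10,  11,  90], dtype=int32))
to cover [ -39.35695247 -206.89888454  -20.20943234]
```

View pics/p6.png

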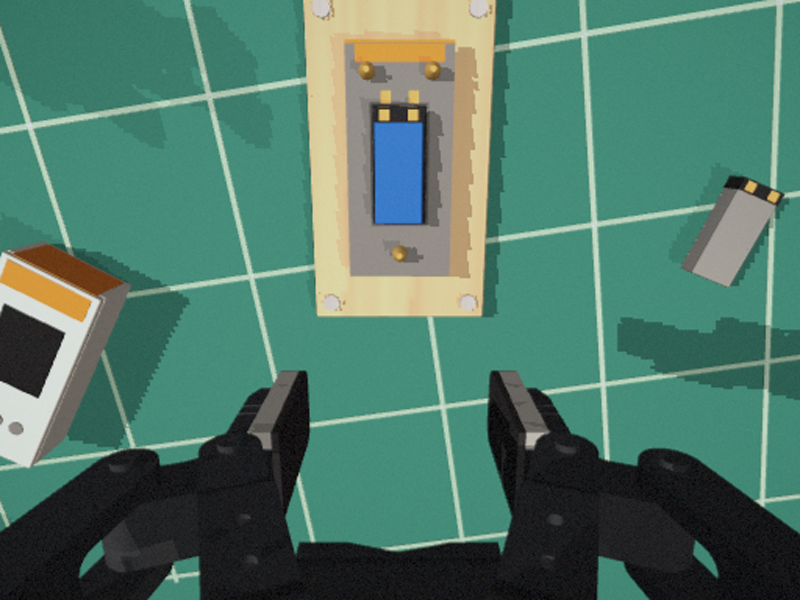

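The battery lies flat in the compartment at (398,170), terminals at the contacts, with dowels at (367,70), (432,70) and (399,253). Next, the cover.

Request:
jog_arm(commands=[[-39, -207, -20, -1.4], [-39, -207, -20, -1.4], [-39, -207, -20, -1.4], [-39, -207, -20, -1.4], [-39, -207, -20, -1.4], [-39, -207, -20, -1.4], [-39, -207, -20, -1.4], [-39, -207, -20, -1.4]], claw=100)

```text
time_s: 11.42
tcp_pos: [0.4815, 0.2252, 0.1983]
ee_rot: [-3.14, 0.001, 1.251]
force: [-0.4, 0.1, -0.4]
opening: 0.0858
grip_force: 0.0
```

Request:
jog_arm(commands=[[0, 0, 0, -1.19], [0, 0, 0, -1.19], [0, 0, 0, -1.19], [0, 0, 0, -1.19], [0, 0, 0, -1.19], [0, 0, 0, -1.19], [0, 0, 0, -1.19], [0, 0, 0, -1.19]])

```text
time_s: 12.42
tcp_pos: [0.4814, 0.2252, 0.1985]
ee_rot: [-3.14, -0.001, 2.437]
force: [-0.5, -0.2, -0.8]
opening: 0.0856
grip_force: 0.0
```

```bash
python3 - <<'E'
from h import *
s=observe();im=get_image("wrist");hsv=cv2.cvtColor(im,cv2.COLOR_RGB2HSV)
print(s["tcp_pos"],s["ee_rot"],np.abs(s["qd"]).max(),s["opening"])
cv2.imwrite("pics/p7.png",cv2.resize(im[:,:,::-1],(800,600),interpolation=cv2.INTER_CUBIC))
E
```

```text
[0.48138432 0.22518483 0.19851542] [-3.14016358e+00 -7.61594811e-04  2.43678310e+00] 0.016947358171456674 0.0856499822985974
```

View pics/p7.png

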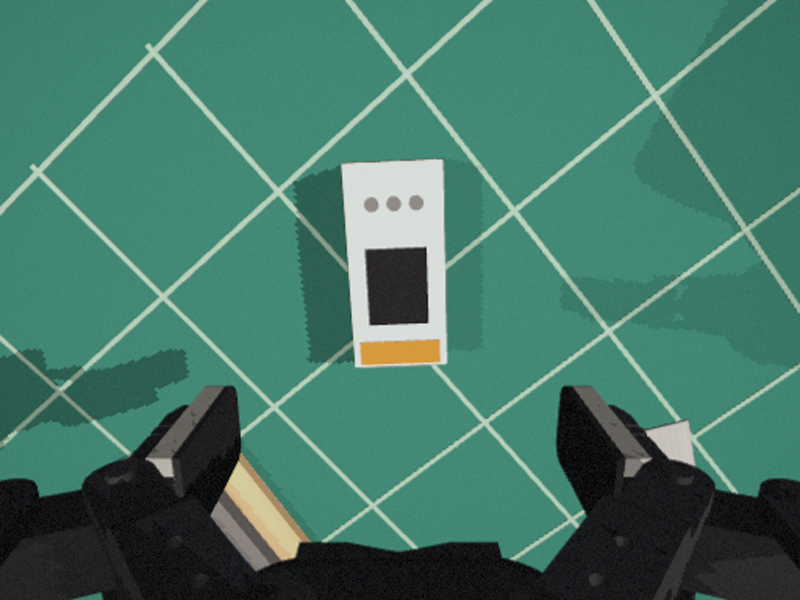

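View: the cover's top face has corners at about (341,164), (443,159), (446,363) and (355,367), with its orange end at the bottom towards tool -x. Viewing budget is used up, so the rest is numeric.

```bash
python3 - <<'E'
from h import *
s=observe();im=get_image("wrist");hsv=cv2.cvtColor(im,cv2.COLOR_RGB2HSV).astype(int)
P=ray("wrist",(np.array([(341,164),(443,159),(446,363),(355,367)])+.5)*.64-.5,.034,s)[:,:2]*1000
print("corners",P.mean(0),np.linalg.norm(np.diff(P,axis=0,append=P[:1]),axis=1))
m=~((hsv[...,0]>60)&(hsv[...,0]<100)&(hsv[...,1]>60)); m[:95]=0;m[245:]=0;m[:,:200]=0;m[:,300:]=0
for t in (0,190):
    b=blob("wrist",im,m&((im.max(2)>t)|(im.max(2)<60)),.034,s,(252,168));print(b)
org=(hsv[...,0]<22)&(hsv[...,1]>120)&(hsv[...,2]>120);org[245:]=0
o=blob("wrist",im,org,.034,s,(256,225));print("orange",o)
blk=im.max(2)<70;k=blob("wrist",im,blk,.034,s,(254,183));print("black",k)
print("tool shift",tool(s,(*(b[0]/1000),.04)),"angle err",(b[2]%np.pi)-s["ee_rot"][2])
E
```

```text
corners [475.64288305 227.96833755] [ 53.71649262 115.05319615  53.19361441 115.07908488]
(array([475.53149414, 222.75733948]), (127.1991958618164, 84.96489715576172), np.float32(-0.74807435), array([ 200,  101,  100,  144, 8590], dtype=int32))
(array([480.76965332, 225.14930725]), (126.98603820800781, 55.37841033935547), np.float32(-0.66031986), array([ 219,  102,   70,  143, 7692], dtype=int32))
orange (array([514.61895752, 197.58695984]), (45.330448150634766, 13.440049171447754), np.float32(0.90883976), array([231, 218,  51,  15, 696], dtype=int32))
black (array([483.94021606, 221.53707886]), (42.82185745239258, 32.897029876708984), np.float32(-0.6607898), array([ 235,  159,   39,   49, 1788], dtype=int32))
tool shift [ 2.92166464e-01 -1.51360054e-01  1.58690541e+02] angle err 0.04480029615786618
```

Cover centre is (0.4756,0.2280), yaw -0.660. The corner sizes 53.5 x 115 mm and the orange patch position agree with this.

Request:
jog_arm(commands=[[6, -1.6, 50, -0.044], [6.2, -1.6, 100, -0.044], [6.2, -1.6, 140, -0.044], [6.2, -1.6, 165, -0.044], [6.2, -1.6, 177, -0.044], [6.2, -1.6, 177, -0.044]])

```text
time_s: 13.28
tcp_pos: [0.4752, 0.2279, 0.0222]
ee_rot: [-3.141, -0.001, 2.481]
force: [-0.3, 0.6, 0.4]
opening: 0.0854
grip_force: 0.0
```

Request:
jog_arm(commands=[[0, 0, 0, 0], [0, 0, 0, 0], [0, 0, 0, 0], [0, 0, 0, 0], [0, 0, 0, 0], [0, 0, 0, 0]], claw=0, newtons=70)

```text
time_s: 14.02
tcp_pos: [0.4761, 0.2284, 0.024]
ee_rot: [3.139, 0.001, 2.482]
force: [0.2, 0.1, 4.9]
opening: 0.0528
grip_force: 74.9
```

Request:
jog_arm(commands=[[0, 0, -5, 0], [0, 0, -30, 0], [0, 0, -80, 0], [0, 0, -120, 0], [0, 0, -120, 0], [0, 0, -120, 0]])

```text
time_s: 14.78
tcp_pos: [0.4743, 0.2275, 0.1419]
ee_rot: [-3.14, -0.001, 2.482]
force: [-0.2, 0.2, -1.5]
opening: 0.0533
grip_force: 74.1
```

```bash
python3 - <<'E'
from h import *
s=observe();im=get_image("wrist");hsv=cv2.cvtColor(im,cv2.COLOR_RGB2HSV).astype(int)
print(s["tcp_pos"],s["ee_rot"],np.abs(s["qd"]).max(),s["opening"],s["force"])
zt=s["tcp_pos"][2]-.0215+.034
org=(hsv[...,0]<22)&(hsv[...,1]>120)&(hsv[...,2]>120)
u=np.array([np.cos(s["ee_rot"][2]),np.sin(s["ee_rot"][2])]);v=np.array([u[1],-u[0]])
o=cv2.connectedComponentsWithStats(org.astype(np.uint8));print(o[2][:6],o[3][:6])
k=blob("wrist",im,im.max(2)<70,zt,s,(254,200));d=k[0]-s["tcp_pos"][:2]*1000;print("black",k,d@u,d@v)
cv2.imwrite("pics/p8.png",im[:,:,::-1])
E
```

```text
[0.47434875 0.22752705 0.14194987] [-3.14023965e+00 -7.93531915e-04  2.48174428e+00] 0.022477276882146582 0.05325903842316485 [-0.22175241  0.19686466 -1.5074204 ]
[[     0      0    512    384 196608]] [[255.5 191.5]]
black (array([485.2824707 , 218.90359497]), (208.13339233398438, 59.44466781616211), np.float32(0.9129976), array([    0,   249,   512,   135, 44936], dtype=int32)) -13.924719384800605 -0.11092395431840914
```

```bash
python3 - <<'E'
from h import *
im=cv2.imread("pics/p8.png")[:,:,::-1];hsv=cv2.cvtColor(np.ascontiguousarray(im),cv2.COLOR_RGB2HSV).astype(int)
s=observe();w=(hsv[...,1]<40)&(hsv[...,2]>130)
for r in range(40,250,8):
    c=np.flatnonzero(w[r,170:340])+170
    print(r,len(c),(c.min(),c.max()) if len(c) else "",im[r,254])
E
```

```text
40 11 (np.int64(264), np.int64(282)) [ 63 132 115]
48 7 (np.int64(267), np.int64(273)) [ 62 133 114]
56 9 (np.int64(258), np.int64(279)) [ 66 134 116]
64 11 (np.int64(248), np.int64(285)) [126 161 139]
72 10 (np.int64(238), np.int64(290)) [ 62 133 114]
80 9 (np.int64(229), np.int64(296)) [ 64 135 116]
88 11 (np.int64(219), np.int64(302)) [ 64 135 116]
96 10 (np.int64(209), np.int64(307)) [ 63 133 113]
104 9 (np.int64(200), np.int64(313)) [ 65 135 116]
112 11 (np.int64(190), np.int64(319)) [ 66 135 117]
120 10 (np.int64(180), np.int64(324)) [ 63 134 115]
128 9 (np.int64(171), np.int64(330)) [120 116 108]
136 164 (np.int64(170), np.int64(336)) [212 218 213]
144 161 (np.int64(176), np.int64(339)) [213 219 215]
152 157 (np.int64(177), np.int64(333)) [212 217 214]
160 158 (np.int64(177), np.int64(339)) [213 219 215]
168 155 (np.int64(178), np.int64(332)) [212 218 214]
176 155 (np.int64(178), np.int64(332)) [214 219 216]
184 152 (np.int64(179), np.int64(331)) [144 138 134]
192 153 (np.int64(179), np.int64(331)) [141 135 129]
200 151 (np.int64(180), np.int64(330)) [140 135 126]
208 150 (np.int64(180), np.int64(329)) [213 219 215]
216 149 (np.int64(181), np.int64(329)) [212 218 213]
224 148 (np.int64(181), np.int64(328)) [213 219 214]
232 147 (np.int64(182), np.int64(328)) [214 220 215]
240 147 (np.int64(182), np.int64(328)) [213 218 214]
248 145 (np.int64(183), np.int64(327)) [212 218 214]
```

```bash
python3 - <<'E'
from h import *
im=cv2.imread("pics/p8.png")[:,:,::-1];s=observe();g=im.astype(int).max(2)
for c in (182,215,254,290,325): print(c,g[122:140,c].tolist())
u=np.array([np.cos(s["ee_rot"][2]),np.sin(s["ee_rot"][2])]);v=np.array([u[1],-u[0]])
for h in (.008,.011,.014):
    P=ray("wrist",[(177.5,168),(332.5,168),(180.5,216),(329.5,216)],s["tcp_pos"][2]+h,s)[:,:2]*1000-s["tcp_pos"][:2]*1000
    print(h,np.c_[P@u,P@v].round(2).tolist())
E
```

```text
182 [204, 184, 149, 134, 135, 130, 101, 136, 129, 196, 211, 218, 218, 218, 219, 219, 218, 218]
215 [135, 123, 120, 125, 120, 123, 120, 170, 136, 191, 210, 217, 219, 218, 219, 218, 218, 219]
254 [134, 121, 120, 122, 120, 122, 120, 145, 126, 184, 209, 216, 218, 218, 218, 219, 218, 219]
290 [134, 130, 118, 122, 122, 124, 121, 148, 125, 178, 208, 218, 219, 219, 218, 219, 219, 218]
325 [205, 205, 205, 203, 184, 132, 123, 141, 128, 174, 208, 216, 219, 218, 218, 218, 218, 220]
0.008 [[44.54, -27.28], [44.58, 27.06], [26.72, -27.27], [26.78, 27.06]]
0.011 [[45.15, -26.58], [45.19, 26.38], [27.78, -26.57], [27.84, 26.37]]
0.014 [[45.76, -25.88], [45.8, 25.69], [28.84, -25.87], [28.9, 25.69]]
```

```bash
python3 - <<'E'
from h import *
s=observe();u=np.array([np.cos(s["ee_rot"][2]),np.sin(s["ee_rot"][2])]);v=np.array([u[1],-u[0]])
for h in (.0095,.011):
    P=ray("wrist",[(182,130.2),(254,130.3),(325,130.4)],s["tcp_pos"][2]+h,s)[:,:2]*1000-s["tcp_pos"][:2]*1000
    print(h,np.c_[P@u,P@v].round(2).tolist())
print(s["joint_positions"],tool(s,(.549,.0047,.142)))
E
```

```text
0.0095 [[57.78, -24.64], [57.76, -0.43], [57.73, 23.42]]
0.011 [[57.92, -24.32], [57.89, -0.42], [57.87, 23.12]]
[ 4.25361038e-01  3.38256410e-01  1.83155987e+00  1.11638600e-04
  9.74710139e-01 -4.85681010e-01] [-195.71306143 -130.05803797   -0.61627542]
```

The cover centre is at the TCP within 0.2 mm and squarely held. Moving over the lower half.

Request:
jog_arm(commands=[[-196, -130, 0, -0.508], [-196, -130, 0, -0.508], [-196, -130, 0, -0.508], [-196, -130, 0, -0.508], [-196, -130, 0, -0.508], [-196, -130, 0, -0.508], [-196, -130, 0, -0.508]])

```text
time_s: 15.7
tcp_pos: [0.5496, 0.0063, 0.1419]
ee_rot: [3.142, -0.002, 2.991]
force: [0.1, -0.4, -0.5]
opening: 0.0531
grip_force: 74.0
```

```bash
python3 - <<'E'
from h import *
s=observe();print(s["tcp_pos"],s["ee_rot"],tool(s,(.549,.0047,.066)),s["force"])
im=get_image("wrist");hsv=cv2.cvtColor(im,cv2.COLOR_RGB2HSV).astype(int)
# board far end (x=-85) in view? wood rows
wood=(hsv[...,0]<28)&(hsv[...,1]>50)&(hsv[...,2]>90)
n,l,st,c=cv2.connectedComponentsWithStats(wood.astype(np.uint8));print([ (a.tolist(),b.round(0).tolist()) for a,b in zip(st[1:],c[1:]) if a[4]>60])
E
```

```text
[0.54957624 0.00626664 0.14188068] [ 3.14150532e+00 -1.82136795e-03  2.99131446e+00] [ 0.19699311 -1.64188293 75.88102377] [ 0.05775293 -0.35532531 -0.50840336]
[([186, 73, 134, 52, 5580], [252.0, 95.0])]
```

```bash
python3 - <<'E'
from h import *
s=observe();im=get_image("wrist");hsv=cv2.cvtColor(im,cv2.COLOR_RGB2HSV).astype(int)
wood=(hsv[...,0]<28)&(hsv[...,1]>50)&(hsv[...,2]>90)
u=np.array([np.cos(s["ee_rot"][2]),np.sin(s["ee_rot"][2])]);v=np.array([u[1],-u[0]])
f=lambda p:(lambda P:np.c_[P@u,P@v].round(1).tolist())((ray("wrist",p,.01,s)-s["tcp_pos"])[:,:2]*1000)
cols=[200,230,280,305];print("end",f([(c,np.flatnonzero(wood[:,c]).min()-.5) for c in cols]))
for r in (85,100,112):
    q=np.flatnonzero(wood[r,150:350])+150;print("sides",f([(q.min()-.5,r),(q.max()+.5,r)]))
E
```

```text
end [[85.6, -39.1], [85.6, -17.7], [85.6, 17.9], [85.6, 35.8]]
sides [[77.1, -49.9], [77.1, 45.8]]
sides [[66.6, -49.8], [66.6, 45.6]]
sides [[58.1, -49.5], [58.1, 46.0]]
```

Request:
jog_arm(commands=[[0.4, -1.8, 20, 0], [0.4, -1.8, 45, 0], [0.4, -1.8, 65, 0], [0.4, -1.8, 76, 0], [0.4, -1.8, 76, 0], [0.4, -1.8, 76, 0]])

```text
time_s: 16.55
tcp_pos: [0.5503, 0.0036, 0.0673]
ee_rot: [3.141, 0.002, 2.99]
force: [-1.2, -0.6, -1.0]
opening: 0.0525
grip_force: 74.1
```

```bash
python3 - <<'E'
from h import *
s=observe();print(s["tcp_pos"],s["ee_rot"],tool(s,(.549,.0047,.066)),s["force"],s["ft_torque"])
E
```

```text
[0.55026767 0.00356985 0.06734246] [3.14131340e+00 1.51079988e-03 2.99022358e+00] [1.42561571 0.92570077 1.34056922] [-1.24251835 -0.62340848 -1.04790805] [-0.00800187  0.02343337  0.01490569]
```

Request:
jog_arm(commands=[[1.2, 0.8, 0, 0], [1.2, 0.8, 4, 0], [1.2, 0.8, 6, 0], [1.2, 0.8, 6, 0]])

```text
time_s: 17.05
tcp_pos: [0.5485, 0.0043, 0.0604]
ee_rot: [3.142, -0.0, 2.99]
force: [0.4, -0.2, -1.4]
opening: 0.0532
grip_force: 74.1
```

Request:
jog_arm(commands=[[0, 0, 2, 0], [0, 0, 4, 0], [0, 0, 6, 0], [0, 0, 6, 0]])

```text
time_s: 17.55
tcp_pos: [0.5485, 0.0043, 0.0544]
ee_rot: [3.142, -0.001, 2.99]
force: [0.6, -0.4, -1.3]
opening: 0.0533
grip_force: 74.1
```

Request:
jog_arm(commands=[[0, 0, 1.5, 0], [0, 0, 3, 0], [0, 0, 4.5, 0], [0, 0, 4.5, 0]])

```text
time_s: 18.05
tcp_pos: [0.5485, 0.0043, 0.05]
ee_rot: [3.142, -0.0, 2.99]
force: [0.2, 0.8, -0.8]
opening: 0.0526
grip_force: 74.1
```

Request:
jog_arm(commands=[[0, 0, 1, 0], [0, 0, 2, 0], [0, 0, 2, 0]])

```text
time_s: 18.42
tcp_pos: [0.5485, 0.0043, 0.048]
ee_rot: [3.142, -0.0, 2.99]
force: [-0.8, -0.2, -1.0]
opening: 0.0529
grip_force: 74.1
```

Request:
jog_arm(commands=[[0, 0, 1, 0], [0, 0, 1.5, 0], [0, 0, 1.5, 0]])

```text
time_s: 18.8
tcp_pos: [0.5486, 0.0043, 0.0466]
ee_rot: [3.142, -0.0, 2.99]
force: [-1.0, -0.0, -1.0]
opening: 0.0526
grip_force: 74.1
```

Request:
jog_arm(commands=[[0, 0, 0.5, 0], [0, 0, 1, 0], [0, 0, 1, 0]])

```text
time_s: 19.18
tcp_pos: [0.5487, 0.0043, 0.0461]
ee_rot: [3.141, 0.0, 2.99]
force: [-1.6, -0.2, 4.9]
opening: 0.0531
grip_force: 74.7
```

Request:
jog_arm(commands=[[0, 0, 0.2, 0], [0, 0, 0.4, 0], [0, 0, 0.4, 0], [0, 0, 0.4, 0]])

```text
time_s: 19.68
tcp_pos: [0.5486, 0.0043, 0.0461]
ee_rot: [3.141, 0.0, 2.99]
force: [-3.4, 0.3, 7.5]
opening: 0.0526
grip_force: 75.2
```

```bash
python3 - <<'E'
from h import *
for i in range(4):
    s=observe();print(s["tcp_pos"],s["ee_rot"],s["force"],s["ft_torque"]);im=get_image("wrist")
hsv=cv2.cvtColor(im,cv2.COLOR_RGB2HSV).astype(int)
g=im.astype(int).max(2)
for c in (182,254,325): print(g[110:150:2,c].tolist())
E
```

```text
[0.5486411  0.00430993 0.04606222] [3.14142500e+00 4.59180672e-04 2.98982008e+00] [-3.35031909  0.26186192  7.47254002] [ 0.10944107  0.41577083 -0.0117074 ]
[0.54867934 0.00430193 0.04608961] [3.14137630e+00 5.55916396e-04 2.98971799e+00] [-2.04392575  0.49745534  7.23126846] [0.13308749 0.34818464 0.00904773]
[0.54866238 0.00433342 0.04608476] [3.14137034e+00 5.09739988e-04 2.98980094e+00] [-1.97665463 -0.57735432  8.79928309] [0.08466804 0.40789323 0.02867272]
[0.54866834 0.00431503 0.04607509] [3.14136840e+00 5.01080562e-04 2.98972780e+00] [-2.99840573  0.16910723  8.66287881] [0.10985515 0.33376528 0.05248916]
[174, 173, 171, 173, 170, 172, 172, 172, 172, 111, 108, 204, 213, 214, 213, 213, 214, 214, 214, 213]
[175, 175, 176, 175, 176, 176, 71, 102, 103, 104, 113, 202, 214, 213, 212, 215, 213, 213, 213, 213]
[207, 206, 206, 207, 207, 206, 207, 208, 186, 104, 110, 199, 214, 213, 214, 214, 213, 213, 213, 213]
```

Request:
jog_arm(commands=[[0.3, 0, 0.1, 0], [0.3, 0, 0.2, 0], [0.3, 0, 0.2, 0], [0.3, 0, 0.2, 0]])

```text
time_s: 20.38
tcp_pos: [0.5487, 0.0043, 0.0461]
ee_rot: [3.141, 0.001, 2.99]
force: [-3.0, -0.5, 9.1]
opening: 0.0527
grip_force: 75.2
```

```bash
python3 - <<'E'
from h import *
S=[]
for i in range(6):
    s=observe();S.append(np.r_[s["tcp_pos"]*1000,s["ee_rot"],s["force"],s["ft_torque"]]);side=get_image("side")
print(np.mean(S,0).round(4)); cv2.imwrite("pics/side9.png",side[:,:,::-1])
# world points of a flush cover, compared with the pixels seen by the side camera
m=camera_model("side");c,sn=np.cos(-.152),np.sin(-.152)
hsv=cv2.cvtColor(side,cv2.COLOR_RGB2HSV)
def pix(x,y,z):
    p=m["camera_from_world"]@[.549+c*x-sn*y,.0045+sn*x+c*y,z,1];q=m["mtx"]@[p[0],-p[1],-p[2]];return (q[:2]/q[2])
for x in (-54,-45,-35,35,45,54):
    a=[pix(x/1e3,-.027,z) for z in (.010,.022,.056)]
    print(x,[p.round(1).tolist() for p in a],"column grey from z=60 to 8 mm:",[int(side[tuple(np.round(pix(x/1e3,-.027,z/1e3)[::-1]).astype(int))].max()) for z in range(60,6,-2)])
E
```

```text
[ 5.486603e+02  4.321000e+00  4.606760e+01  3.141300e+00  1.200000e-03
  2.989700e+00 -3.024000e+00 -3.213000e-01  8.821000e+00  1.294000e-01
  3.741000e-01  1.540000e-02]
-54 [[203.5, 234.3], [203.1, 230.9], [202.1, 220.9]] column grey from z=60 to 8 mm: [216, 216, 203, 203, 177, 153, 153, 138, 138, 135, 133, 133, 135, 135, 133, 133, 133, 131, 131, 118, 118, 100, 89, 89, 107, 107, 144]
-45 [[207.3, 232.5], [207.0, 229.1], [206.0, 219.0]] column grey from z=60 to 8 mm: [219, 219, 210, 186, 186, 155, 155, 138, 134, 134, 136, 135, 135, 137, 137, 135, 135, 135, 135, 126, 109, 109, 90, 90, 91, 91, 123]
-35 [[211.5, 230.5], [211.2, 227.0], [210.4, 217.0]] column grey from z=60 to 8 mm: [220, 220, 210, 187, 187, 149, 149, 138, 137, 137, 137, 137, 135, 135, 135, 136, 136, 134, 134, 127, 108, 108, 88, 88, 90, 90, 139]
35 [[240.1, 216.8], [240.1, 213.4], [240.0, 203.2]] column grey from z=60 to 8 mm: [150, 145, 145, 125, 125, 102, 100, 100, 103, 103, 103, 109, 109, 114, 114, 119, 129, 129, 129, 129, 117, 99, 99, 94, 94, 124, 124]
45 [[244.1, 215.0], [244.1, 211.5], [244.1, 201.3]] column grey from z=60 to 8 mm: [215, 209, 209, 193, 167, 167, 147, 147, 137, 136, 136, 135, 135, 134, 135, 135, 134, 134, 132, 132, 119, 99, 99, 91, 91, 115, 144]
54 [[247.6, 213.3], [247.7, 209.8], [247.8, 199.6]] column grey from z=60 to 8 mm: [212, 207, 192, 192, 166, 166, 144, 137, 137, 138, 138, 139, 137, 137, 139, 139, 136, 134, 134, 124, 124, 107, 98, 98, 116, 116, 144]
```

Contact is rigid at TCP z = 46.1 mm, against 24.0 + 22 mm expected for flush. The side image shows the top edge and seam at equal heights at both ends. I'll add a touch more push, to about 10 N.

Request:
jog_arm(commands=[[0, 0, 0.12, 0], [0, 0, 0.12, 0], [0, 0, 0.12, 0], [0, 0, 0.12, 0]])

```text
time_s: 21.18
tcp_pos: [0.5487, 0.0043, 0.0461]
ee_rot: [3.141, 0.001, 2.99]
force: [-3.4, 0.6, 10.6]
opening: 0.0528
grip_force: 75.4
```

```bash
python3 - <<'E'
from h import *
F=[]
for i in range(8): F.append(observe()["force"]);get_image("side")
print(np.mean(F,0),observe()["tcp_pos"],observe()["time_s"])
if 8.5<np.mean(F,0)[2]<11.5: print(close_job())
E
```

```text
[-2.85972974 -0.46983297  9.67994278] [0.54867479 0.00430673 0.04607208] 21.575
the job is handed in; nothing more can be done
None
```

Job handed in at 21.6 s: the blue battery lies in the compartment with its terminals at the contacts, and the cover is on the dowels, orange end to orange end, held pressed at about 10 N; it reads as flush from height and force, though I had no pictures left to see the seam.

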